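# Shut the wing-capped spice jar, bring it to the front of the carousel and hold it there

### The job

One jar on the spice carousel, the only one with a winged cap, has been left with its cap loose: screw that cap fully shut (clockwise seen from above, until it stops, the wing then pointing straight at the middle of the carousel), and then turn the carousel until this jar stands at the front, over the pointed tab of the foot. Finish while still firmly gripping the winged cap, cap shut, so that the carousel is held still with the jar at the front; do not let go. Do not press the release button in the middle and leave the mortar, wooden box, glass bowl and measuring cup where they stand.

Things in the scene. Friction and masses are not known exactly. Their poses are not given: they have to be found in the camera images.
- carousel: Fixed foot of the white plastic spice carousel: a disc 190 mm across and 18 mm high, with a pointed arrow-head tab (14 mm high) that sticks out at its front to about 140 mm from the middle. Origin: on the turning axis, on the counter. Its -x axis points to the front (through the tab's tip), z up; the front faces the robot, give or take half a radian.
- front_place (a point): The point, fixed to the foot, where the centre of the wing must come: 75 mm from the turning axis towards the tab, 122 mm above the counter. Axes as carousel.
- turntable: White plastic disc, 202 mm across, top 26 mm above the counter, with five fixed jars (44 mm across) evenly spaced at 75 mm radius. Turns endlessly either way about z and stays where left (0.08 N m friction). Origin: on the axis, 20 mm above the counter. Its -x points to the wing-capped jar; the other jars have plain round lids, 40 mm across, tops 108 mm above the counter.
- wing_cap: Captive aluminium screw cap of the marked jar: round skirt 40 mm across and on it an upright wing (bar) 40 long, 12 thick, 28 mm high, from 108 to 136 mm above the counter. Origin: centre of the wing, on the jar's axis; x along the wing, y across it, z up. The cap turns about z (0.05 N m friction) without rising; it starts 0.6 to 1.3 rad open.
- cap_seat (a point): Point fixed to the marked jar, on its axis, at the wing's centre; axes as the turntable's. The cap is shut, against a stop, when the wing lies along this x (pointing at the carousel's axis); it opens counter-clockwise from above, up to 1.45 rad. Held by the wing, the turntable swings round with it; the grip must turn by the same angle, or the cap works open.
- release_button (a joint): White push button on top of the hub in the middle of the carousel, 22 mm across; below the tops of the lids. Value in m: 0 up, 0.006 fully down (5 N). Not to be pressed.
- mortar: Small loose steel mortar, 84 mm across, 70 mm high, with its pestle leaning out of it to 103 mm. Origin: centre of its underside. Leave alone.
- olive_box: Loose lidded olivewood box 91 x 71 x 68 mm. Origin: centre of its underside. Leave alone.
- pinch_bowl: Loose blue glass pinch bowl, 76 mm across, 32 mm high. Origin: centre of its underside. Leave alone.
- measuring_cup: Loose aluminium measuring cup, 68 mm across, 55 mm high, handle at its +y. Origin: centre of its underside. Leave alone.
Not all that is in view belongs to the job. Several things have the shape of the carousel; the one meant has the colours described above.

How it is judged:
By the outcome, as a careful person would: the job done as asked, in the order asked, and still so for the second after the job is handed in, while the arm keeps its last pose, push and grip.
It also fails if it takes over 64 s, if anything falls off the work surface, if the arm or the gripper's body presses on something with over 40 N, if the wrist force passes 120 N, or if a joint passes its speed limit or range.

### The arm

A 6-joint arm with a two-finger parallel gripper is mounted at the origin on the work surface. World frame = base frame: x ahead of the robot, y to its left, z up, the work surface at z = 0. Lengths are in m, angles in rad, forces in N, time in s.
With the tool pointing down it reaches from about 0.35 to 0.725 m from the base axis. Payload 6 kg.
Tool frame: the origin (TCP) lies at the very end of the fingers, on their centre line; the grasp point (between the pads) lies 19 mm behind it (grasp_offset is the distance from the TCP to the grasp point, in m); z points along the fingers, y is the line along which they close (so a half turn about z gives the same grasp; the last joint's range is limited). The gripper opens to 85 mm and grips with 20 to 120 N. Pads are 22 mm wide; open, the fingers measure 114 mm over their backs; the gripper's body (76 mm by 85 mm) begins 54 mm behind the grasp point. The pads swing forward as they close: fully open they stand 13 mm farther back than shut.
Start: joints at [1.468, 0.04, 0.085, 0, -1.615, -0.334], TCP at [0.254, 0.544, 0.231] pointing down, gripper open.
Joint ranges: [-2.56, 2.56], [-1.29, 2.01], [-1.08, 1.49], [-3.29, 1.98], [-2.81, -0.18], [-2.99, 2.99]. Speed limits (rad/s): [2.57, 2.57, 3.01, 3.14, 3.14, 3.14].

### API

Orientations are given as a unit quaternion [x, y, z, w].
In Python, from bench import get_state, read_camera, hand_in, regions_of, grasp_offset gives the robot as it stands. The module is installed in compiled form; this text tells all that it offers.
- The arm moves only by the tool servo_tool, never from a script. Its argument "motion" is one flat list of numbers, 5 for each row, row after row: the finger opening in m, from 0 to 0.0854, then the shift along the tool's x, y, z in m, then the turn about the tool's z in degrees. A call has 1 to 5 rows; each row is the pose to reach, as a shift and turn from the pose commanded when the call began, along the tool's axes at that moment; what a row does not reach only later rows make up. A row lasts 1/10 s, in which the tool goes at most 50 mm and 8.59 degrees, less where a joint would pass 70% of its speed; a pose out of reach is approached as far as the arm can. A call with a gripper value outside its range is refused whole. The fingers move at their own pace and stop on an object; "force" is the grip in N (left out, the last holds). Time passes only in rows, so rows that repeat a pose let the fingers close. It gives the time, the measured TCP pose, the force, the opening and the grip force at its end, in the units of the state.
- get_state(): the state, without advancing time (a new reading comes with each control period).
- read_camera(name): name is "scene" or "top" or "wrist"; returns a dict with "image" (420x560x3 uint8, red, green, blue), "fx", "fy", "cx", "cy" (pixels), "camera_from_world" (4x4, takes a point from world to camera coordinates). Camera axes: x right, y up, looking along -z (the intrinsics and any distortion apply to the point x, -y, -z); pixel columns grow to the right and rows downward; lengths in m; the calibration is good to about 2 mm. A picture is of the moment at which its call begins. There is no depth.
- hand_in(): hands the job in; it is judged then, once.
Trained networks look in the newest picture that a camera, given by its name, has taken for a name from the list of things; names that differ only in an ending like _2 or _b are one class to them, and where a whole thing is asked for, a point or a joint stands for the part that bears it (a point fixed in the world has none). Each returns a list of dicts, best first, with "score" (0 to 1); they miss things now and then, are a little off and sometimes report something else, mostly with a low value. They report only what shows in the picture. A call takes as long as a camera call. They do not tell look-alikes from the thing itself.
- regions_of(camera, label): "pixels" (420x560 bool, what is visible of it) and "extent" ([left, top, right, bottom] in pixels, round what is visible of it).
The state is a dict: "clock": time; "q": joint angles; "joint_velocities": joint speeds; "effort": joint torques, N m; "position": TCP position; "tool_rot": TCP orientation; "contact_force": force on the tool from outside, world axes, zero at the start; "moment": the same for the moment, N m; "gripper_width": opening from 0.0 (shut) to 1.0 (fully open); "grasp_force": force on a finger pad.
Only numpy, scipy, OpenCV 4.12 (cv2) and the standard library are available. Lean on these libraries where they do the work, as an engineer would, in place of code of your own. Each camera call takes 0.05 s, during which the arm holds its last target. There are 200 camera calls.

## Working session

There is one attempt and no reset: what is moved stays moved. The work goes in short steps, Python scripts to look and compute and a tool call to move; the robot and the scene stay as the last step left them, time stands still between calls to the robot, and variables do not carry over. Pictures are saved under pics/ and viewed, at most 10 in all, crops included, and the job is handed in when it is done.

Besides the shell and the picture viewer there is one more tool, called after "Emit:" as name(argument=value, ...) on one line, values as JSON. servo_tool: Moves the arm, as the interface text tells. Its arguments: {"type":"object","properties":{"motion":{"type":"array","items":{"type":"number"}},"force":{"type":"number"}},"required":["motion"]}

```bash
mkdir -p pics; cat > h.py <<'E'
import numpy as np, cv2
from bench import *
def ray(c,u,v):
    M=np.array(c["camera_from_world"]);R=M[:3,:3];o=-R.T@M[:3,3]
    d=R.T@np.array([(u-c["cx"])/c["fx"],-(v-c["cy"])/c["fy"],-1]);return o,d
def atz(c,u,v,z):
    o,d=ray(c,u,v);return o+d*(z-o[2])/d[2]
def proj(c,p):
    M=np.array(c["camera_from_world"]);q=M[:3,:3]@np.array(p)+M[:3,3]
    return np.array([c["cx"]+c["fx"]*q[0]/-q[2],c["cy"]-c["fy"]*q[1]/-q[2]])
E
python3 - <<'E'
from h import *
import pickle
cs={}
for n in["scene","top"]:
    c=read_camera(n);cs[n]=c
    print(n,[k for k in c],c["fx"],-np.array(c["camera_from_world"])[:3,:3].T@np.array(c["camera_from_world"])[:3,3])
    for l in["carousel","turntable","wing_cap","release_button","mortar"]:
        for r in regions_of(n,l):
            ys,xs=np.nonzero(r["pixels"]);print(l,round(r["score"],2),r["extent"],xs.mean().round(1),ys.mean().round(1),len(xs))
pickle.dump(cs,open("c.pkl","wb"))
im=np.hstack([cv2.resize(cs[n]["image"],(400,300)) for n in cs])
cv2.imwrite("pics/a.png",cv2.cvtColor(cs["top"]["image"],cv2.COLOR_RGB2BGR));cv2.imwrite("pics/b.png",cv2.cvtColor(cs["scene"]["image"],cv2.COLOR_RGB2BGR))
E
```

```text
scene ['image', 'fx', 'fy', 'cx', 'cy', 'camera_from_world'] 421.96472346849134 [ 1.22195141 -0.73998895  0.75927653]
carousel 0.85 [309.6, 125.2, 361.5, 180.3] 336.5 157.0 2016
carousel 0.82 [85.2, 246.3, 180.2, 344.9] 134.8 302.8 5930
carousel 0.81 [163.3, 174.6, 234.3, 241.1] 197.0 212.3 3011
carousel 0.58 [294.7, 206.0, 368.6, 277.9] 333.6 243.9 3972
turntable 0.98 [297.9, 208.1, 368.6, 273.2] 333.6 242.2 3646
turntable 0.97 [88.2, 245.2, 183.3, 339.6] 134.2 300.9 5727
turntable 0.77 [308.7, 127.5, 363.5, 174.3] 336.3 155.7 1735
turntable 0.75 [163.7, 176.7, 231.3, 236.4] 196.8 210.9 2788
wing_cap 0.69 [111.6, 249.6, 133.3, 269.7] 122.0 260.6 269
wing_cap 0.63 [173.4, 176.1, 183.9, 191.3] 178.6 184.0 151
wing_cap 0.48 [355.3, 216.8, 373.3, 237.7] 362.5 227.1 233
release_button 0.46 [329.5, 226.4, 339.0, 232.4] 333.7 231.2 44
release_button 0.44 [129.6, 283.3, 140.6, 289.9] 133.1 287.6 55
mortar 0.84 [407.8, 181.7, 435.9, 216.4] 421.7 201.4 698
mortar 0.33 [354.0, 217.0, 372.7, 240.1] 361.9 227.0 253
top ['image', 'fx', 'fy', 'cx', 'cy', 'camera_from_world'] 406.72188519688723 [ 0
[... 365 characters left out ...]
, 379.2, 331.6] 339.3 289.7 4542
wing_cap 0.73 [342.8, 315.1, 356.5, 334.4] 349.7 323.5 235
wing_cap 0.67 [447.3, 223.0, 467.0, 239.8] 455.7 228.4 236
wing_cap 0.61 [87.1, 308.9, 106.1, 327.3] 96.1 318.7 287
wing_cap 0.6 [235.6, 112.1, 250.9, 132.1] 244.1 122.8 185
release_button 0.46 [338.9, 287.6, 347.4, 290.5] 342.0 291.5 38
release_button 0.45 [257.0, 147.1, 265.1, 151.4] 260.6 148.5 31
release_button 0.43 [449.8, 198.6, 458.9, 203.7] 454.7 200.4 65
release_button 0.42 [106.6, 283.5, 114.7, 290.9] 109.9 287.7 59
release_button 0.29 [223.2, 112.6, 297.0, 201.9] 260.9 153.0 4492
mortar 0.91 [102.7, 120.7, 142.3, 153.8] 123.2 138.3 925
mortar 0.53 [86.5, 197.3, 123.7, 231.2] 103.1 212.4 815
```

View pics/a.png

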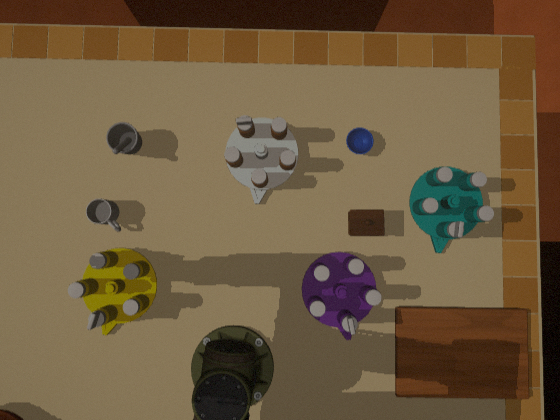

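View pics/b.png

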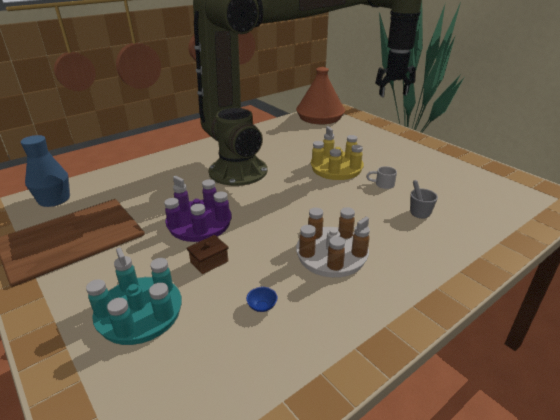

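The candidates are the carousels in the top view: white at (261,152), purple at (340,290), teal at (447,203) and yellow at (119,285). Only the white one matches the description. Its winged cap is at about (244,123), and the tab tip is at about (259,202). I'll confirm this in an enlarged crop and measure it.

```bash
python3 - <<'E'
from h import *
import pickle
cs=pickle.load(open("c.pkl","rb"))
t=cs["top"];s=cs["scene"]
A=t["image"][100:215,205:320];B=s["image"][190:290,280:390]
im=np.hstack([cv2.resize(A,(400,400),interpolation=2),cv2.resize(B,(400,400),interpolation=2)])
cv2.imwrite("pics/c.png",cv2.cvtColor(im,cv2.COLOR_RGB2BGR))
tt=[r for r in regions_of("top","turntable")]
print("hub approx",atz(t,261,152,.026),"button",atz(t,260.8,149,.1),"tab tip",atz(t,258.5,204,.014), "wing",atz(t,244.1,122.8,.13))
# fit wing triangulation
o1,d1=ray(t,244.1,122.8);o2,d2=ray(s,362.5,227.1)
k=np.linalg.lstsq(np.c_[d1,-d2],o2-o1,rcond=None)[0];print(o1+d1*k[0],o2+d2*k[1])
E
```

```text
hub approx [ 0.5839723  -0.06642142  0.026     ] button [ 0.57680955 -0.06923301  0.1       ] tab tip [ 0.44144041 -0.06217971  0.014     ] wing [ 0.6359543  -0.02746823  0.13      ]
[ 0.64122747 -0.02572054  0.11080274] [ 0.64410364 -0.0224206   0.1118932 ]
```

View pics/c.png

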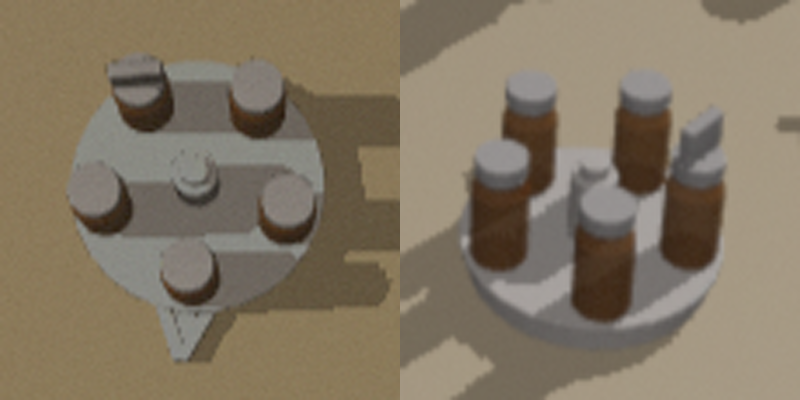

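The crop shows the white carousel with a grey wing on the top-left jar (brown jars, silver lids). In the crop, the lids are at (257,84), (98,190), (287,208) and (190,265), the wing's top edge runs from about (110,68) to (163,66), and the tab tip is at (182,358).

```bash
python3 - <<'E'
from h import *
import pickle
from scipy.optimize import least_squares
cs=pickle.load(open("c.pkl","rb"));t=cs["top"]
f=lambda u,v,z:atz(t,205+u/3.478-.36,100+v/3.478-.36,z)
# order cw/ccw: angles relative to marked jar
L=np.array([f(*p,.108)[:2] for p in[(98,190),(190,265),(287,208),(257,84)]])  # ccw from marked in world (x up,y left)
def res(p):
    a=p[2]+np.arange(1,5)*2*np.pi/5
    return np.r_[(p[:2]+.075*np.c_[np.cos(a),np.sin(a)]-L).ravel()]
r=least_squares(res,[.58,-.066,.6]);c=r.x[:2];print(r.x,abs(r.fun).max())
print("marked jar",c+.075*np.array([np.cos(r.x[2]),np.sin(r.x[2])]))
tip=f(182,357,.014)[:2];print("tip",tip,"dist",np.linalg.norm(tip-c),"front ang",np.arctan2(*(tip-c)[::-1]))
e1,e2=f(110,71,.136),f(163,67,.136);print(e1,e2,"wing len",np.linalg.norm(e1-e2),"ang",np.arctan2(*(e1-e2)[:2][::-1]))
st=get_state();print(st["position"],st["tool_rot"],st["q"],grasp_offset)
print(np.round(__import__("scipy.spatial.transform",fromlist=["R"]).Rotation.from_quat(st["tool_rot"]).as_matrix(),3))
E
```

```text
[ 0.57993765 -0.06880728  0.58783726] 0.004233792979608686
marked jar [ 0.6423483  -0.02721509]
tip [ 0.446094   -0.05785939] dist 0.13429065748775873 front ang 3.05997822164293
[ 0.64082169 -0.00839093  0.136     ] [ 0.64455936 -0.0461718   0.136     ] wing len 0.03796530067005523 ang 1.6694056127608015
[0.25378505 0.5436617  0.23129046] [ 9.76245402e-01 -2.16667753e-01  3.44060183e-06  1.99674790e-05] [ 1.46772388e+00  4.01506163e-02  8.48014944e-02  2.24233977e-06
 -1.61548767e+00 -3.33727137e-01] 0.0187
[[ 0.906 -0.423 -0.   ]
 [-0.423 -0.906 -0.   ]
 [ 0.     0.    -1.   ]]
```

The white carousel is confirmed. Its axis is at about (0.580,-0.069) and the marked jar at (0.642,-0.027). The wing angle is 1.67 against a radial angle of 0.59, so the cap is about 1.08 rad open, which is within the stated range. Next I move above the jar.

Emit:
servo_tool(motion=[0.0854,0.042,0.025,0,0,0.0854,0.084,0.05,0,0,0.0854,0.126,0.075,0,0,0.0854,0.168,0.1,0,0,0.0854,0.21,0.125,0,0], force=60)

```text
clock: 1.15
position: [0.3919, 0.3399, 0.2316]
tool_rot: [0.976, -0.216, 0.0, -0.0]
contact_force: [1.1, -0.3, 0.1]
gripper_width: 0.999
grasp_force: 0.0
```

Emit:
servo_tool(motion=[0.0854,0.042,0.025,0,0,0.0854,0.084,0.05,0,0,0.0854,0.126,0.075,0,0,0.0854,0.168,0.1,0,0,0.0854,0.21,0.125,0,0])

```text
clock: 1.65
position: [0.5294, 0.1376, 0.2317]
tool_rot: [0.976, -0.217, 0.0, -0.0]
contact_force: [0.8, 1.0, 0.7]
gripper_width: 0.998
grasp_force: 0.0
```

Emit:
servo_tool(motion=[0.0854,0.042,0.025,0,0,0.0854,0.084,0.05,0,0,0.0854,0.126,0.075,0,0,0.0854,0.173,0.103,0,0,0.0854,0.173,0.103,0,0])

```text
clock: 2.15
position: [0.6431, -0.0316, 0.2293]
tool_rot: [0.976, -0.219, -0.001, 0.001]
contact_force: [-0.0, 0.5, -1.0]
gripper_width: 1.006
grasp_force: 0.0
```

Emit:
servo_tool(motion=[0.0854,0,0,0,8,0.0854,0,0,0,16,0.0854,0,0,0,24,0.0854,0,0,0,32,0.0854,0,0,0,32])

```text
clock: 2.65
position: [0.6417, -0.0268, 0.2314]
tool_rot: [0.878, -0.478, 0.0, -0.0]
contact_force: [0.3, -0.5, -0.4]
gripper_width: 1.002
grasp_force: 0.0
```

Emit:
servo_tool(motion=[0.0854,0,0,0,8,0.0854,0,0,0,16,0.0854,0,0,0,24,0.0854,0,0,0,27,0.0854,0,0,0,27])

```text
clock: 3.15
position: [0.6417, -0.0268, 0.2314]
tool_rot: [0.744, -0.668, 0.0, -0.0]
contact_force: [0.0, -0.2, -0.7]
gripper_width: 1.002
grasp_force: 0.0
```

```bash
python3 - <<'E'
from h import *
import pickle
s=get_state();print(s["clock"],s["position"],s["q"],s["contact_force"])
c=read_camera("wrist");im=c["image"].copy()
for r in regions_of("wrist","wing_cap"):
    ys,xs=np.nonzero(r["pixels"]);print(r["score"],r["extent"],xs.mean(),ys.mean(),atz(c,xs.mean(),ys.mean(),.13))
pickle.dump(c,open("w.pkl","wb"))
cv2.imwrite("pics/d.png",cv2.cvtColor(im,cv2.COLOR_RGB2BGR))
E
```

```text
3.15 [ 0.64172273 -0.02681766  0.23138333] [ 2.69187487e-01  1.52695645e-01  2.05361824e-01  4.89025056e-05
 -1.62340621e+00 -1.61518509e-01] [ 0.02480771 -0.24273209 -0.69839863]
0.92 [250.3, 180.0, 296.8, 236.4] 272.7638466220329 204.9689592209373 [ 0.646222   -0.03201922  0.13      ]
```

View pics/d.png

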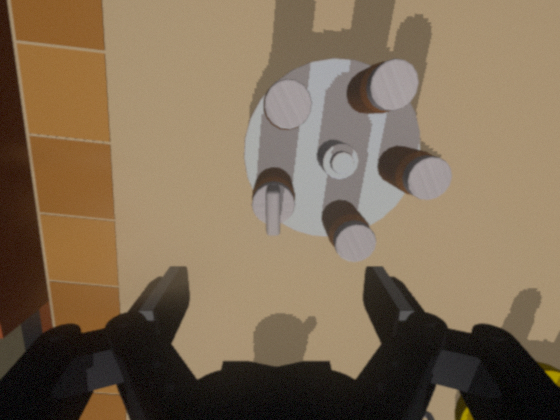

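The wrist view shows the wing at about (273,210), nearly vertical, and the other lids at (288,104), (394,85), (428,178) and (355,240). I'll use these to refine the fit.

```bash
python3 - <<'E'
from h import *
import pickle
from scipy.optimize import least_squares
c=pickle.load(open("w.pkl","rb"));M=np.array(c["camera_from_world"])
print("cam",-M[:3,:3].T@M[:3,3])
# ccw from marked in world
im=c["image"]
L=np.array([atz(c,*p,.108)[:2] for p in[(355,240),(429,178),(394,84),(288,104)]])
def res(p):
    a=p[2]+np.arange(1,5)*2*np.pi/5
    return (p[:2]+.075*np.c_[np.cos(a),np.sin(a)]-L).ravel()
r=least_squares(res,[.58,-.066,.6]);print(r.x,abs(r.fun).max())
j=r.x[:2]+.075*np.array([np.cos(r.x[2]),np.sin(r.x[2])]);print("jar",j)
for y in (0.,):
    for a in np.linspace(1.4,1.9,6):
        d=np.array([np.cos(a),np.sin(a)])*.02
        print(a.round(2),[proj(c,[*(j+s*d),z]).round(1).tolist() for s in(1,-1) for z in(.136,.108)])
cr=cv2.resize(im[165:255,225:325],(800,600*90*8//(600*8)*20//3 if 0 else 720)[:2] if 0 else (660,594),interpolation=2)
cv2.imwrite("pics/e.png",cv2.cvtColor(cr,cv2.COLOR_RGB2BGR))
E
```

```text
cam [ 0.65123434 -0.10512297  0.3748447 ]
[ 0.58381508 -0.06906599  0.59067658] 0.0021912300798895695
jar [ 0.64610739 -0.02729676]
1.4 [[265.9, 233.9], [266.8, 222.6], [278.9, 190.0], [278.6, 182.6]]
1.5 [[268.1, 234.4], [268.9, 223.1], [276.5, 189.4], [276.5, 182.1]]
1.6 [[270.5, 234.7], [271.0, 223.4], [274.1, 189.1], [274.3, 181.8]]
1.7 [[272.8, 234.7], [273.1, 223.4], [271.6, 189.1], [272.1, 181.7]]
1.8 [[275.2, 234.6], [275.3, 223.3], [269.2, 189.2], [269.9, 181.9]]
1.9 [[277.5, 234.2], [277.3, 222.9], [266.7, 189.6], [267.7, 182.2]]
```

View pics/e.png

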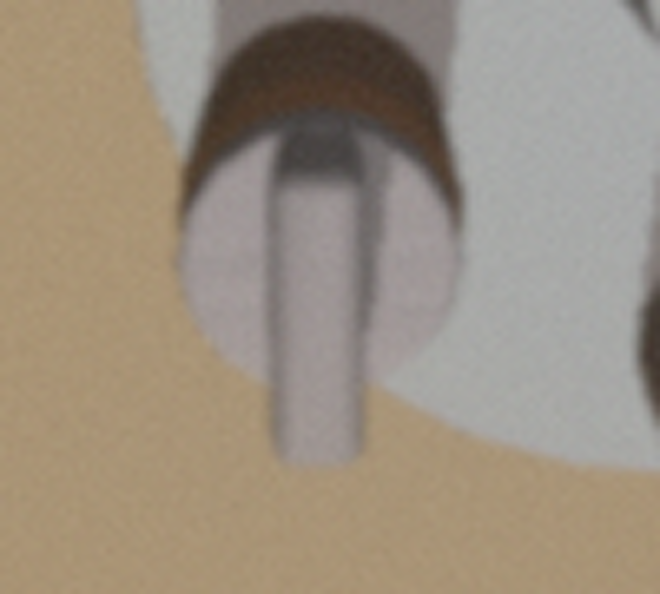

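Emit:
servo_tool(motion=[0.0854,-0.001,-0.0034,0.035,0,0.0854,-0.001,-0.0034,0.07,0,0.0854,-0.001,-0.0034,0.1,0,0.0854,-0.001,-0.0034,0.119,0,0.0854,-0.001,-0.0034,0.119,0])

```text
clock: 3.75
position: [0.6432, -0.0257, 0.1084]
tool_rot: [0.744, -0.668, -0.002, 0.002]
contact_force: [-0.1, -0.6, -0.9]
gripper_width: 1.003
grasp_force: 0.0
```

Emit:
servo_tool(motion=[0.035,0,0,0,0,0.035,0,0,0,0,0.035,0,0,0,0,0.035,0,0,0,0,0.035,0,0,0,0])

```text
clock: 4.25
position: [0.6453, -0.0257, 0.1129]
tool_rot: [0.743, -0.669, 0.0, -0.0]
contact_force: [-0.4, -0.1, 1.0]
gripper_width: 0.412
grasp_force: 0.0
```

```bash
python3 - <<'E'
from h import *
s=get_state();print(s["clock"],s["position"],s["gripper_width"],s["contact_force"])
c=read_camera("wrist");cv2.imwrite("pics/f.png",cv2.cvtColor(c["image"],cv2.COLOR_RGB2BGR))
E
```

```text
4.25 [ 0.64529238 -0.02568147  0.11293469] 0.4116373077816652 [-0.44316151 -0.06883478  0.9602837 ]
```

View pics/f.png

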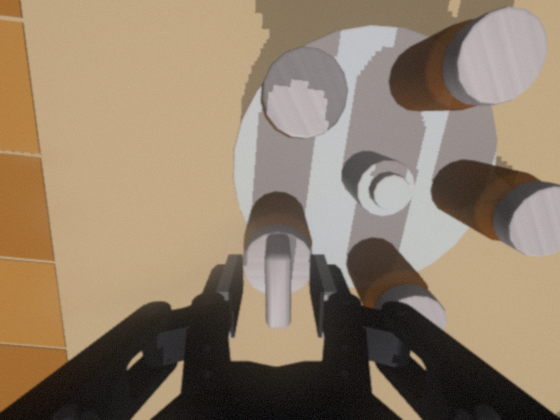

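The fingers straddle the wing: the pads are at about 240 and 314, and the wing is at 278. It's centred, so I close now.

Emit:
servo_tool(motion=[0.004,0,0,0,0,0.004,0,0,0,0,0.004,0,0,0,0,0.004,0,0,0,0,0.004,0,0,0,0], force=60)

```text
clock: 4.8
position: [0.6448, -0.026, 0.1125]
tool_rot: [0.743, -0.669, -0.0, 0.0]
contact_force: [-4.2, -0.9, 2.5]
gripper_width: 0.13
grasp_force: 59.5
```

```bash
python3 - <<'E'
from h import *
s=get_state();print(s["clock"],s["position"],s["gripper_width"]*85.4,s["grasp_force"],s["contact_force"],s["moment"],s["q"])
E
```

```text
4.8 [ 0.64476104 -0.02604838  0.11253533] 11.06038655297332 59.50970470905304 [-4.19031348 -0.92862449  2.51594065] [-0.52600905  1.30929423 -0.0094317 ] [ 2.69270209e-01  1.77362565e-01  1.65921823e-02  3.92112516e-04
 -1.41077554e+00 -1.65212823e-01]
```

Emit:
servo_tool(motion=[0.004,0,0,0,5,0.004,0,0,0,10,0.004,0,0,0,15,0.004,0,0,0,20,0.004,0,0,0,25])

```text
clock: 5.3
position: [0.6447, -0.0263, 0.1125]
tool_rot: [-0.579, 0.815, -0.0, -0.001]
contact_force: [-3.3, -2.6, 2.3]
gripper_width: 0.128
grasp_force: 59.7
```

Emit:
servo_tool(motion=[0.004,0,0,0,5,0.004,0,0,0,10,0.004,0,0,0,15,0.004,0,0,0,20,0.004,0,0,0,25])

```text
clock: 5.8
position: [0.6447, -0.0263, 0.1125]
tool_rot: [-0.389, 0.921, -0.0, -0.001]
contact_force: [-4.0, -2.3, 3.3]
gripper_width: 0.126
grasp_force: 59.7
```

Emit:
servo_tool(motion=[0.004,0,0,0,2,0.004,0,0,0,4,0.004,0,0,0,6,0.004,0,0,0,6,0.004,0,0,0,6])

```text
clock: 6.3
position: [0.6447, -0.0263, 0.1125]
tool_rot: [-0.342, 0.94, -0.0, -0.001]
contact_force: [-4.4, -2.5, 3.1]
gripper_width: 0.126
grasp_force: 59.7
```

```bash
python3 - <<'E'
from h import *
s=get_state();print(s["clock"],s["position"],s["gripper_width"]*85.4,s["grasp_force"],s["contact_force"],s["moment"],s["q"])
E
```

```text
6.3 [ 0.64465237 -0.02630486  0.11250663] 10.785427719028355 59.708096981048584 [-4.4405516  -2.47708971  3.08498198] [-0.86175366  1.46908421 -0.07851056] [ 2.69066871e-01  1.77391700e-01  1.64748081e-02  6.64931280e-04
 -1.41103304e+00 -1.14231753e+00]
```

Emit:
servo_tool(motion=[0.004,0,0,0,1.5,0.004,0,0,0,3,0.004,0,0,0,3,0.004,0,0,0,3])

```text
clock: 6.7
position: [0.6447, -0.0263, 0.1125]
tool_rot: [-0.317, 0.948, -0.0, -0.001]
contact_force: [-5.4, -3.3, 2.5]
gripper_width: 0.126
grasp_force: 59.7
```

```bash
cat > s.py <<'E'
from h import *
s=get_state();print(s["clock"],s["position"].round(4) if hasattr(s["position"],"round") else s["position"],np.round(s["contact_force"],2),np.round(s["moment"],3),np.round(s["q"],4),"yaw",s["q"][0]+s["q"][5]-np.pi/2+np.pi)
E
python3 s.py
```

```text
6.7 [ 0.6447 -0.0263  0.1125] [-5.43 -3.33  2.47] [-0.832  1.428 -0.026] [ 2.6910e-01  1.7740e-01  1.6500e-02  7.0000e-04 -1.4111e+00 -1.1946e+00] yaw 0.6452431891148889
```

Emit:
servo_tool(motion=[0.004,0,0,0,1,0.004,0,0,0,2,0.004,0,0,0,2,0.004,0,0,0,2])

```text
clock: 7.1
position: [0.6447, -0.0263, 0.1126]
tool_rot: [-0.3, 0.954, -0.0, -0.001]
contact_force: [-4.7, -2.2, 3.5]
gripper_width: 0.131
grasp_force: 59.7
```

```bash
python3 s.py
```

```text
7.1 [ 0.6447 -0.0263  0.1126] [-4.66 -2.22  3.51] [-0.871  1.503 -0.011] [ 2.6900e-01  1.7730e-01  1.6500e-02  7.0000e-04 -1.4111e+00 -1.2295e+00] yaw 0.6102954362709134
```

Emit:
servo_tool(motion=[0.004,0,0,0,1,0.004,0,0,0,2,0.004,0,0,0,2,0.004,0,0,0,2])

```text
clock: 7.5
position: [0.6447, -0.0264, 0.1125]
tool_rot: [-0.284, 0.959, -0.0, -0.001]
contact_force: [-4.1, -2.9, 3.9]
gripper_width: 0.127
grasp_force: 59.7
```

```bash
python3 s.py
```

```text
7.5 [ 0.6447 -0.0264  0.1125] [-4.11 -2.93  3.88] [-0.985  1.383  0.009] [ 2.6900e-01  1.7740e-01  1.6500e-02  9.0000e-04 -1.4109e+00 -1.2643e+00] yaw 0.5754772718922485
```

Emit:
servo_tool(motion=[0.004,0,0,0,1,0.004,0,0,0,2,0.004,0,0,0,2,0.004,0,0,0,2])

```text
clock: 7.9
position: [0.6454, -0.0274, 0.1125]
tool_rot: [-0.267, 0.964, -0.001, -0.0]
contact_force: [0.3, -6.9, 0.9]
gripper_width: 0.126
grasp_force: 59.6
```

```bash
python3 s.py
```

```text
7.9 [ 0.6454 -0.0274  0.1125] [ 0.26 -6.87  0.88] [-2.363  0.077  0.513] [ 0.2681  0.1779  0.0164  0.0027 -1.4094 -1.2985] yaw 0.5404836299796125
```

Emit:
servo_tool(motion=[0.004,0,0,0,1,0.004,0,0,0,2,0.004,0,0,0,2,0.004,0,0,0,2])

```text
clock: 8.3
position: [0.646, -0.0284, 0.1126]
tool_rot: [-0.25, 0.968, -0.002, 0.0]
contact_force: [3.5, -10.7, -1.4]
gripper_width: 0.131
grasp_force: 60.8
```

```bash
python3 s.py
```

```text
8.3 [ 0.646  -0.0284  0.1126] [  3.49 -10.72  -1.42] [-3.61  -1.136  0.921] [ 0.2674  0.1784  0.0164  0.0044 -1.4082 -1.3327] yaw 0.505452725025255
```

The moment and side force now rise sharply and the turntable has started to yield, so the cap is against its stop. Next I swing the jar counter-clockwise along the arc, turning the grip by the same angle and keeping a slight closing bias.

Emit:
servo_tool(motion=[0.004,0.0009,0.0078,0,-6.4,0.004,0.0027,0.0154,0,-12.8,0.004,0.0052,0.0229,0,-19.2,0.004,0.0085,0.03,0,-25.6,0.004,0.0125,0.0367,0,-32], force=80)

```text
clock: 8.8
position: [0.6171, -0.0012, 0.1126]
tool_rot: [-0.509, 0.861, -0.002, 0.0]
contact_force: [2.6, -7.1, 0.2]
gripper_width: 0.122
grasp_force: 81.6
```

```bash
python3 s.py
```

```text
8.8 [ 0.6171 -0.0012  0.1126] [ 2.62 -7.07  0.23] [-2.64  -0.808  0.377] [ 0.324   0.1017 -0.0676  0.0033 -1.4002 -0.8264] yaw 1.0683795425175981
```

Emit:
servo_tool(motion=[0.004,0.0006,0.0078,0,-6,0.004,0.0021,0.0155,0,-12,0.004,0.0044,0.0231,0,-18,0.004,0.0074,0.0303,0,-24,0.004,0.0112,0.0372,0,-30])

```text
clock: 9.3
position: [0.5796, 0.0074, 0.1126]
tool_rot: [0.715, -0.699, 0.002, -0.0]
contact_force: [6.0, -7.7, -1.7]
gripper_width: 0.12
grasp_force: 81.4
```

```bash
python3 s.py
```

```text
9.3 [0.5796 0.0074 0.1126] [ 6.02 -7.71 -1.73] [-2.56 -1.97  0.34] [ 0.3606  0.002  -0.1711  0.003  -1.3952 -0.3394] yaw 1.5919536167052222
```

Emit:
servo_tool(motion=[0.004,0.0006,0.0078,0,-6,0.004,0.0021,0.0155,0,-12,0.004,0.0044,0.0231,0,-18,0.004,0.0074,0.0303,0,-24,0.004,0.0112,0.0372,0,-30])

```text
clock: 9.8
position: [0.5429, -0.0038, 0.1126]
tool_rot: [0.871, -0.49, 0.002, -0.001]
contact_force: [8.4, -5.6, -3.3]
gripper_width: 0.118
grasp_force: 81.2
```

```bash
python3 s.py
```

```text
9.8 [ 0.5429 -0.0038  0.1126] [ 8.37 -5.59 -3.33] [-1.834 -2.625  0.218] [ 0.3649 -0.0979 -0.2673  0.0022 -1.3975  0.1803] yaw 2.1159293141115096
```

Emit:
servo_tool(motion=[0.004,0.0006,0.0078,0,-6,0.004,0.0021,0.0155,0,-12,0.004,0.0044,0.0231,0,-18,0.004,0.0074,0.0303,0,-24,0.004,0.0112,0.0372,0,-30])

```text
clock: 10.3
position: [0.5167, -0.0316, 0.1126]
tool_rot: [0.969, -0.248, 0.002, -0.001]
contact_force: [6.6, 0.5, -2.2]
gripper_width: 0.122
grasp_force: 81.3
```

```bash
python3 s.py; python3 - <<'E'
from h import *
import pickle
cs={n:read_camera(n) for n in("top","scene","wrist")};pickle.dump(cs,open("c2.pkl","wb"))
t=cs["top"]["image"][100:220,195:325];w=cs["wrist"]["image"]
im=np.hstack([cv2.resize(t,(390,360),interpolation=2),cv2.resize(w,(410,360))])
cv2.imwrite("pics/g.png",cv2.cvtColor(im,cv2.COLOR_RGB2BGR))
E
```

```text
10.3 [ 0.5167 -0.0316  0.1126] [ 6.65  0.54 -2.23] [-0.291 -1.872  0.104] [ 3.2850e-01 -1.6800e-01 -3.2980e-01  3.0000e-04 -1.4046e+00  7.4100e-01] yaw 2.64021695279608
```

View pics/g.png

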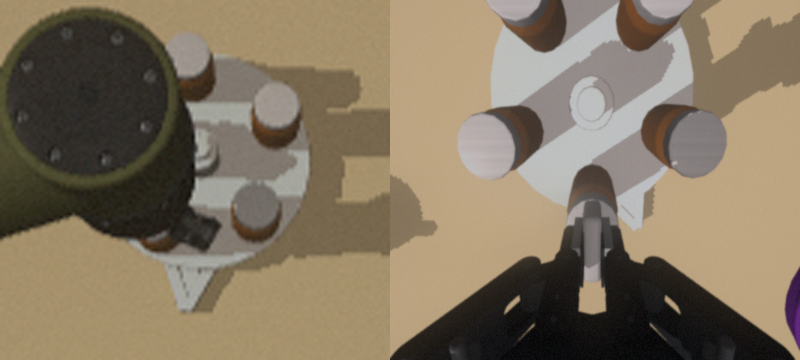

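The picture shows the jar about 25° short of the front. In the wrist half, the wing points at the hub, the button is at (592,102) and the tab tip at about (640,229). I'll compute the remaining angle.

```bash
python3 - <<'E'
from h import *
import pickle
from scipy.optimize import least_squares
cs=pickle.load(open("c2.pkl","rb"));w=cs["wrist"];t=cs["top"]
f=lambda u,v,z:atz(w,(u-390)*560/410,v*420/360,z)
P=np.array([[.6447,-.0263],[.646,-.0284],[.6171,-.0012],[.5796,.0074],[.5429,-.0038],[.5167,-.0316]])
r=least_squares(lambda p:np.hypot(*(P-p).T)-.075,[.58,-.067]);c=r.x;print("axis",c,r.fun)
print("angle tcp",np.arctan2(*(P[-1]-c)[::-1]))
A,B=f(501,145,.108),f(699,143,.108);m=(A+B)/2  # lids at +-72deg: midpoint is 0.075*cos72 from axis
print("lids",A,B,np.linalg.norm(A-B),2*.075*np.sin(np.radians(72)))
n=(B-A)[:2]/np.linalg.norm(A-B);n=np.array([n[1],-n[0]]);n*=np.sign(n@(P[-1]-m[:2]));cw=m[:2]-.075*np.cos(np.radians(72))*n
print("axis from lids",cw,"jar dir",np.arctan2(n[1],n[0]))
print("button",[f(590,101,z) for z in(.09,.1)])
tip=f(638,230,.014);print("tip wrist",tip)
tt=atz(t,195+187/3-.3,100+311/3-.3,.014);print("tip top",tt)
for a in(c,cw):
  for q in(tip,tt): print(np.hypot(*(q[:2]-a)),np.arctan2(*(q[:2]-a)[::-1]))
# wrist tab crop & top tab crop
im=np.hstack([cv2.resize(w["image"][200:290,280:370],(400,400),interpolation=2),cv2.resize(t["image"][170:215,235:280],(400,400),interpolation=2)])
cv2.imwrite("pics/h.png",cv2.cvtColor(im,cv2.COLOR_RGB2BGR))
E
```

```text
axis [ 0.5822462 -0.0676769] [-8.32078455e-05 -1.18609531e-04  5.97520797e-05  1.23524126e-04
  2.25436611e-05 -1.81239688e-04]
angle tcp 2.6384391443024082
lids [ 0.59314326 -0.00383711  0.108     ] [ 0.52991457 -0.1213632   0.108     ] 0.13345504547261244 0.142658477444273
axis from lids [ 0.58193891 -0.07358067] jar dir 2.64801146151928
button [array([ 0.58538965, -0.06806884,  0.09      ]), array([ 0.58539014, -0.06821096,  0.1       ])]
tip wrist [ 0.44435079 -0.0560441   0.014     ]
tip top [ 0.44311108 -0.0581047   0.014     ]
0.13838520484385455 3.0574322801788005
0.1394640000878147 3.0729029925227778
0.13870119753734397 3.014819182527816
0.13968776639222838 3.0305750342844013
```

View pics/h.png

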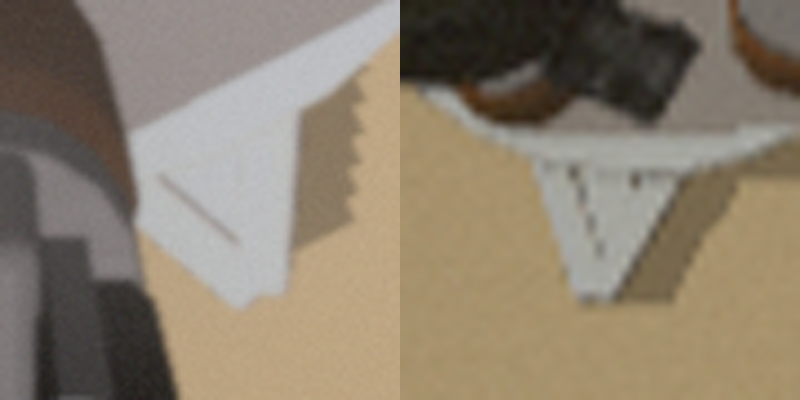

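Emit:
servo_tool(motion=[0.004,0.0006,0.0078,0,-6,0.004,0.0021,0.0155,0,-12,0.004,0.0044,0.0231,0,-18,0.004,0.0076,0.0306,0,-24.3,0.004,0.0076,0.0306,0,-24.3])

```text
clock: 10.95
position: [0.5079, -0.062, 0.1126]
tool_rot: [0.999, -0.041, 0.001, -0.001]
contact_force: [0.8, 3.1, 1.5]
gripper_width: 0.126
grasp_force: 81.8
```

```bash
python3 s.py; python3 - <<'E'
from h import *
import pickle
cs={n:read_camera(n) for n in("top","scene","wrist")};pickle.dump(cs,open("c3.pkl","wb"))
p=np.array(get_state()["position"])[:2]-[.5822,-.0677];print(np.hypot(*p),np.arctan2(p[1],p[0]))
w=cs["wrist"];s=cs["scene"]
im=np.hstack([cv2.resize(w["image"],(480,360)),cv2.resize(s["image"][185:285,275:365],(320,360),interpolation=2)])
cv2.imwrite("pics/i.png",cv2.cvtColor(im,cv2.COLOR_RGB2BGR))
E
```

```text
10.95 [ 0.5079 -0.062   0.1126] [0.79 3.13 1.52] [ 1.204 -0.484  0.36 ] [ 2.7220e-01 -1.8300e-01 -3.4260e-01 -7.0000e-04 -1.4086e+00  1.2175e+00] yaw 3.0604155670323974
0.07457039045150678 3.0609516328892363
```

View pics/i.png

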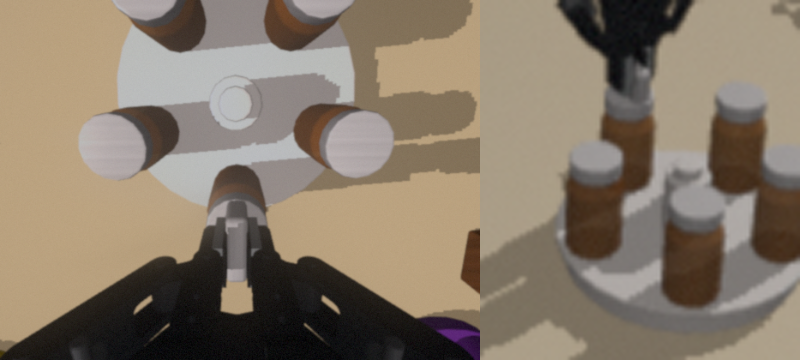

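The measured jar angle is 3.061 and the wing yaw is 3.060, against a tab direction of about 3.06. The wing points at the hub in the picture and a closing moment is still on, so I hold here and hand in.

```bash
python3 -c "
from bench import hand_in
print(hand_in())"
```

```text
the job is handed in; nothing more can be done
None
```

I screwed the winged cap shut against its stop, turned the jar to the front over the tab (within about 0.01 rad by my measurement), and handed in at about 11 s with the cap still gripped at about 80 N; no verdict was shown.

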